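# Take the rinsed filter holder apart to dry

## Task

The rinsed filter holder standing on the vacuum manifold has to come apart to dry. Working from the top down, one piece at a time, lay the lid knob up in the round porcelain dish, slip the funnel the way up it stands over the drying peg until it rests on the foot, lay the support screen flat in the middle of the wire grid, and put the base stem down into the hole of the block until its flange rests on the block. Leave the small amber bottle that stands among these things undisturbed.

Things in the scene. Friction and masses are not known exactly. Their poses are not given: they have to be found in the camera images.
- manifold: Vacuum manifold, fixed: lying steel tube (128 mm along its y, 39 mm high) on feet, with an upright round port (44 mm dia, rim 60 mm up). The filter holder stands on the port, centred on the z axis, 184 mm high; from the bottom: base, screen, funnel, lid. Each rests loosely in the one below (fits 3 to 6 mm deep, base 18 mm, 2 mm play) and lifts straight up. Origin: on the worktop, under the port.
- lid: Lid, top of the stack: white disc 44 mm dia, 4 mm thick; under it a plug 36 mm dia, 6 mm deep; on it a black round knob 18 mm dia, 18 mm high, by which it is taken. Above the origin: plug 0 to 6, disc 6 to 10, knob 10 to 28 mm. Origin: centre of the plug's underside; z up through the knob. At the start 156 mm above the worktop.
- funnel: Funnel (filter cup): upright steel cylinder open at both ends, 72 mm high, 46 mm outside dia, 3 mm wall, with a 50 mm collar on its lowest 12 mm; bore 40 mm (44 in the collar); two thin dark rings at 28 and 42 mm. Taken across its outside near the top. Origin: centre of its lower end; z up its axis. At the start 90 mm above the worktop.
- screen: Support screen: white plastic ring 56 mm dia, 14 mm high, hollow below, carrying a perforated steel plate 40 mm dia that stands 3 mm above the ring. Taken across its outside (56 mm); below it in the stack is the wider flange of the base. Origin: centre of its underside; z up its axis. At the start 76 mm above the worktop.
- base: Base: round steel flange 63 mm dia, 16 mm thick, with a stem 20 mm dia, 18 mm long below and a low dark boss 36 mm dia, 4 mm high on top. Taken across the flange (63 mm). Above the origin: stem 0 to 18, flange 18 to 34, boss to 38 mm. Origin: centre of the stem's lower end; z up. At the start 42 mm above the worktop.
- dish: Place of the lid: round shallow white porcelain dish, fixed, 84 mm across the rim, 14 mm high, 4 mm thick floor about 60 mm across, sloping 3 mm wall. Origin: centre of its underside, on the worktop.
- peg: Place of the funnel: drying peg, fixed: an upright white peg 16 mm in diameter with a tapered tip, on a flat round grey foot 86 mm in diameter and 10 mm high; the tip is 58 mm above the worktop. Origin: centre of the underside of the foot, on the worktop.
- grid: Place of the support screen: small square steel wire grid on four short legs, fixed, 90 by 90 mm, its top 16 mm above the worktop, seven wires across inside the frame, no rim. Origin: under its centre, on the worktop; x and y along its sides.
- block: Place of the base: square grey plastic block, fixed, 84 by 84 mm and 34 mm high, with one round vertical hole of 38 mm diameter through its centre. Origin: centre of its underside, on the worktop; x and y along its sides.
- amber_bottle: Bystander, to be left alone: small amber bottle with black cap, standing loose, 34 mm in diameter, 92 mm high. Origin: centre of its underside.
There are look-alikes about, which are no part of the job. Leave any brown look-alike of the peg alone. Leave any turquoise look-alike of the dish alone.

How it is judged:
On the way, in this order (a step that is already met when the one before it is completed fails the run):
1. the lid lies in the porcelain dish, released (horizontal distance between lid and dish below 0.015 m and z of lid in the frame of dish below 0.008 m and angle between lid's own z axis and vertical below 0.1 rad and contact force between lid and the fingers below 0.2 N and linear speed of lid below 0.03 m/s), for 0.2 s.
2. the funnel stands over the drying peg, down on its foot, released (horizontal distance between funnel and peg below 0.014 m and z of funnel in the frame of peg below 0.014 m and angle between funnel's own z axis and vertical below 0.1 rad and contact force between funnel and the fingers below 0.2 N and linear speed of funnel below 0.03 m/s), for 0.2 s.
3. the support screen lies flat on the wire grid, released (horizontal distance between screen and grid below 0.015 m and z of screen in the frame of grid below 0.02 m and angle between screen's own z axis and vertical below 0.1 rad and contact force between screen and the fingers below 0.2 N and linear speed of screen below 0.03 m/s), for 0.2 s.
4. the base sits stem down in the hole of the block, flange on the block, released (horizontal distance between base and block below 0.012 m and z of base in the frame of block below 0.02 m and angle between base's own z axis and vertical below 0.1 rad and contact force between base and the fingers below 0.2 N and linear speed of base below 0.03 m/s), for 0.2 s.
At the end, for the whole second after the job is handed in: Lid in the dish (centres within 15 mm), funnel over the peg (14 mm), screen on the wire grid (15 mm), base stem down in the block (12 mm); each resting on its seat within 4 mm of height, within 0.1 rad of upright, released and at rest (all of step 1 and all of step 2 and all of step 3 and all of step 4 and angular speed of each of lid, funnel, screen, base below 0.3 rad/s); the robot touches nothing.
It fails at once if the amber bottle was pushed more than 30 mm or tipped (distance of amber_bottle from where it was at the start of the episode above 0.03 m or angle between amber_bottle's own z axis and vertical above 0.4 rad).
It also fails if it takes over 128 s, if anything falls off the work surface, if the arm or the gripper's body presses on something with over 40 N, if the wrist force passes 120 N, or if a joint passes its speed limit or range.

## Robot

A 6-joint arm with a two-finger parallel gripper is mounted at the origin on a cart in front of the work surface, level with it; the furniture and walls round the work are solid. World frame = base frame: x ahead of the robot, y to its left, z up, the work surface at z = 0. Lengths are in m, angles in rad, forces in N, time in s.
With the tool pointing down it reaches from about 0.35 to 0.875 m from the base axis. Payload 4.2 kg.
Tool frame: the origin (TCP) lies at the very end of the fingers, on their centre line; the grasp point (between the pads) lies 19 mm behind it; z points along the fingers, y is the line along which they close (so a half turn about z gives the same grasp; the last joint's range is limited). The gripper opens to 87 mm and grips with 3 to 60 N. Pads are 19 mm wide; open, the fingers measure 117 mm over their backs; the gripper's body (75 mm by 190 mm) begins 51 mm behind the grasp point.
Start: joints at [-1.044, 0.385, 0.008, 0, -1.194, -0.259], TCP at [0.165, -0.603, 0.223] pointing down, gripper open.
Joint ranges: [-3.14, 3.14], [-1.21, 2.06], [-1.07, 1.41], [-3.16, 2.05], [-2.99, -0.16], [-3.1, 3.1]. Speed limits (rad/s): [2.79, 2.79, 3.14, 3.14, 3.14, 3.14].

## Interface

Orientations are given as a 3x3 rotation matrix whose columns are the frame's x, y, z axes.
In Python, from rig import get_state, snapshot, get_calibration, sign_off gives the robot as it stands.
- The arm moves only by the tool carry_out, never from a script. Its argument "rows" is a list of rows, each an object with "claw": the closure, from 0 (fully open) to 1 (shut); "offset": the shift along the tool's x, y, z in cm, a list of three; "twist": the turn about the tool's z in rad. A call has 1 to 5 rows; each row shifts and turns the commanded pose from where the row before left it, along the tool's axes as they then stand; what a row does not reach is not made up. A row lasts 1/8 s, in which the tool goes at most 62.5 mm and 10.7 degrees, less where a joint would pass 70% of its speed; a pose out of reach is approached as far as the arm can. A call is refused whole if a number of a shift passes 6.25 or a number of a turn 0.188, either way. A call with a gripper value outside its range is refused whole. The fingers move at their own pace and stop on an object; "force" is the grip in N (left out, the last holds). Time passes only in rows, so rows that do not move let the fingers close. It gives the time, the measured TCP pose, the force, the opening and the grip force at its end, in the units of the state.
- get_state(): the state, without advancing time (a new reading comes with each control period).
- snapshot(name): name is "side" or "top"; returns (picture, depth): 384x512x3 uint8, blue, green, red; 384x512 float32, m along the optical axis (not along the pixel's ray), 0 where there is no reading.
- get_calibration(name): a dict with "intrinsics" (3x3 intrinsics, pixels), "world_from_camera" (4x4, takes a point from camera to world coordinates). Camera axes: x right, y up, looking along -z (the intrinsics and any distortion apply to the point x, -y, -z); pixel columns grow to the right and rows downward; lengths in m; the calibration is good to about 2 mm. A picture is of the moment at which its call begins. get_calibration takes no time and is no camera call.
- sign_off(): hands the job in; it is judged then, once.
The state is a dict: "time": time; "q": joint angles; "qd": joint speeds; "joint_efforts": joint torques, N m; "tcp_pos": TCP position; "tool_rot": TCP orientation; "contact_force": force on the tool from outside, world axes, zero at the start; "ft_torque": the same for the moment, N m; "opening": finger opening in m; "gripper_force": force on a finger pad.
Only numpy, scipy, OpenCV 4.12 (cv2) and the standard library are available. Lean on these libraries where they do the work, as an engineer would, in place of code of your own. Each camera call takes 0.05 s, during which the arm holds its last target. There are 200 camera calls.

## Working session

There is one attempt and no reset: what is moved stays moved. The work goes in short steps, Python scripts to look and compute and a tool call to move; the robot and the scene stay as the last step left them, time stands still between calls to the robot, and variables do not carry over. Pictures are saved under pics/ and viewed, at most 14 in all, crops included, and the job is handed in when it is done.

Besides the shell and the picture viewer there is one more tool, called after "Emit:" as a command line: name --argument value ..., lists and objects as JSON in quotes. carry_out: Moves the arm, as the interface text tells. Its arguments: {"type":"object","properties":{"rows":{"type":"array","items":{"type":"object","properties":{"claw":{"type":"number"},"offset":{"type":"array","items":{"type":"number"}},"twist":{"type":"number"}}}},"force":{"type":"number"}},"required":["rows"]}

```bash
mkdir -p pics; ls; python3 - <<'E'
from rig import *
import cv2,numpy as np
s=get_state(); print(s)
for n in("side","top"):
    p,d=snapshot(n); cv2.imwrite(f"pics/{n}0.png",p); np.save(f"{n}0.npy",d); print(n,get_calibration(n))
E
```

```text
pics
{'time': 0.0, 'q': array([-1.04440741e+00,  3.85552452e-01,  6.63896381e-03, -5.03019687e-04,
       -1.19400509e+00, -2.58620842e-01]), 'qd': array([ 2.17226409e-04, -1.20621201e-03, -8.68127669e-05,  1.44644735e-04,
        8.03483792e-04,  1.02015506e-03]), 'joint_efforts': array([-2.89591671e-04, -3.90665174e+01,  1.87399936e+01,  4.21955913e+00,
        1.09657366e-02, -2.05873976e-04]), 'tcp_pos': array([ 0.16523547, -0.60213976,  0.22146663]), 'tool_rot': array([[-9.64412874e-01, -2.64400021e-01, -6.61810651e-04],
       [-2.64400834e-01,  9.64410657e-01,  2.06990928e-03],
       [ 9.09731859e-05,  2.17123045e-03, -9.99997639e-01]]), 'contact_force': array([-1.03091863,  0.8551792 , -0.10135716]), 'ft_torque': array([-0.03142247, -0.03461774,  0.01720087]), 'gripper_force': 0.0, 'opening': 0.08675091109732402}
side {'intrinsics': array([[497.29814766,   0.        , 253.08582345],
       [  0.        , 497.29814766, 187.98740818],
       [  0.        ,   0.        ,   1.        ]]), 'world_from_camera': array([[ 0.99805852, -0.03041737,  0.05435047,  0.58820105],
       [ 0.06158342,  0.35151107, -0.93415601, -1.2953617 ],
       [ 0.00930977,  0.93568945,  0.35270183,  0.62432963],
       [ 0.        ,  0.        ,  0.        ,  1.        ]])}
top {'intrinsics': array([[397.46750489,   0.        , 252.25695734],
       [  0.        , 397.46750489, 191.61799247],
       [  0.        ,   0.        ,   1.        ]]), 'world_from_camera': array([[-0.01131886,  0.98092281, -0.19406785,  0.30522908],
       [-0.99993105, -0.01049668,  0.00526437,  0.04743429],
       [ 0.00312688,  0.19411405,  0.98097398,  1.15952995],
       [ 0.        ,  0.        ,  0.        ,  1.        ]])}
```

View pics/side0.png

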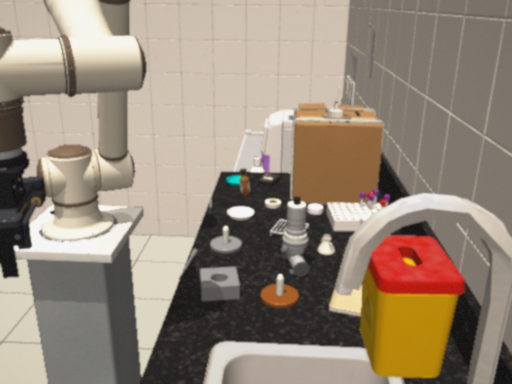

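View pics/top0.png

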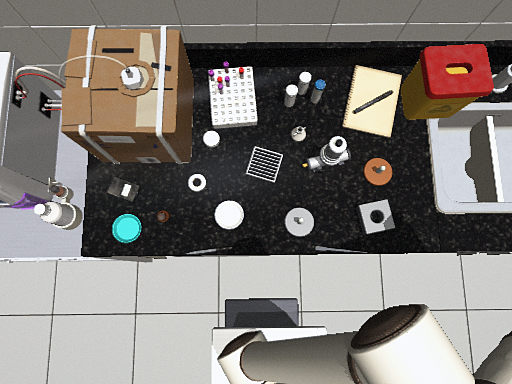

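The top view shows the stack near (337,150), grid (265,163), dish (229,214), grey peg (300,221) and block (377,217). The amber bottle is near (163,215) and the brown and turquoise decoys are at (378,171) and (127,228). Next I measure them from depth.

```bash
cat > h.py <<'E'
from rig import *
import cv2,numpy as np
def cloud(n,d=None):
    p=None
    if d is None: p,d=snapshot(n)
    c=get_calibration(n);K=c["intrinsics"];T=c["world_from_camera"]
    v,u=np.mgrid[:384,:512]
    X=np.stack([(u-K[0,2])/K[0,0]*d,-(v-K[1,2])/K[1,1]*d,-d],-1)
    W=X@T[:3,:3].T+T[:3,3]; W[d==0]=np.nan
    return p,W
def box(W,u0,v0,u1,v1,lo,hi):
    w=W[v0:v1,u0:u1].reshape(-1,3); return w[(w[:,2]>lo)&(w[:,2]<hi)]
def circ(P):
    (c,r)=cv2.minEnclosingCircle(P[:,:2].astype(np.float32)); return np.round(c,4),round(r,4),len(P),np.round(np.median(P,0),4)
E
python3 - <<'E'
from h import *
_,W=cloud("top",np.load("top0.npy")); _,S=cloud("side",np.load("side0.npy"))
print("table z",np.nanmedian(W[240:250,120:180,2]))
for n,b in dict(knob=(315,130,360,175,.172,.2),liddisc=(315,130,360,175,.155,.172),flange=(315,130,360,175,.05,.085),dish=(210,195,248,234,.009,.03),foot=(280,203,320,241,.005,.02),pegtip=(280,203,320,241,.045,.07),block=(352,195,402,240,.028,.04),grid=(240,140,290,185,.010,.03),bottle=(150,200,175,235,.02,.12),dec=(285,120,310,145,.01,.15)).items():
    P=box(W,*b)
    if len(P): print(n,*circ(P),P.min(0).round(3),P.max(0).round(3))
for n in("block","grid"):
    b=dict(block=(352,195,402,240,.028,.04),grid=(240,140,290,185,.010,.03))[n]
    print(n,cv2.minAreaRect(box(W,*b)[:,:2].astype(np.float32)))
print('side')
for n,b in dict(knob=(280,190,312,285,.168,.2),lid=(280,190,312,285,.158,.168),fun=(280,190,312,285,.105,.155),screen=(278,190,312,285,.078,.088),fl=(278,190,312,285,.062,.074),foot=(205,220,245,255,.006,.02),peg=(205,220,245,255,.025,.07),block=(195,260,245,305,.03,.04),dish=(222,203,258,222,.008,.02)).items():
    P=box(S,*b)
    if len(P): print(n,*circ(P),P.min(0).round(3),P.max(0).round(3))
E
python3 - <<'E'
import cv2
p=cv2.imread('pics/top0.png')[110:250,140:410]; cv2.imwrite('pics/c1.png',cv2.resize(p,(800,415),interpolation=cv2.INTER_CUBIC))
E
```

```text
table z 0.0008328950201070828
knob [ 0.6266 -0.1828] 0.009 44 [ 0.6254 -0.1818  0.1841] [ 0.618 -0.19   0.172] [ 0.634 -0.174  0.189]
liddisc [ 0.6264 -0.1828] 0.0233 202 [ 0.6224 -0.1791  0.1662] [ 0.604 -0.206  0.155] [ 0.648 -0.16   0.172]
flange [ 0.6259 -0.1828] 0.0318 105 [ 0.605  -0.1672  0.0762] [ 0.595 -0.214  0.062] [ 0.651 -0.151  0.085]
dish [0.4661 0.1093] 0.0416 192 [0.4696 0.1112 0.0126] [0.425 0.069 0.009] [0.507 0.15  0.021]
foot [ 0.4422 -0.0975] 0.0775 656 [ 0.4415 -0.0921  0.0103] [ 0.389 -0.155  0.005] [ 0.498 -0.04   0.017]
pegtip [ 0.4429 -0.0935] 0.0075 26 [ 0.4414 -0.0934  0.0552] [ 0.436 -0.1    0.046] [ 0.45  -0.086  0.062]
block [ 0.4536 -0.3145] 0.0592 742 [ 0.4529 -0.3126  0.0343] [ 0.405 -0.364  0.028] [ 0.502 -0.265  0.04 ]
grid [0.6158 0.0041] 0.0621 376 [0.6166 0.0045 0.0162] [ 0.56  -0.049  0.01 ] [0.671 0.059 0.022]
bottle [0.4597 0.2909] 0.0187 127 [0.4548 0.2867 0.0654] [0.441 0.277 0.021] [0.477 0.308 0.098]
dec [ 0.7124 -0.1016] 0.0218 133 [ 0.7068 -0.0987  0.0217] [ 0.693 -0.121  0.01 ] [ 0.73  -0.081  0.049]
block ((0.4533531665802002, -0.313
[... 426 characters left out ...]
0.0237 358 [ 0.6286 -0.2007  0.13  ] [ 0.607 -0.211  0.105] [ 0.652 -0.18   0.155]
screen [ 0.6288 -0.1859] 0.0304 97 [ 0.6301 -0.2043  0.0819] [ 0.599 -0.215  0.078] [ 0.658 -0.177  0.088]
fl [ 0.6302 -0.1871] 0.0313 96 [ 0.6284 -0.2085  0.0688] [ 0.599 -0.218  0.062] [ 0.661 -0.182  0.074]
foot [ 0.4286 -0.0388] 0.1041 379 [ 0.4492 -0.1042  0.0124] [ 0.378 -0.141  0.006] [0.495 0.06  0.019]
peg [ 0.4463 -0.0965] 0.0092 74 [ 0.4469 -0.0982  0.0436] [ 0.438 -0.105  0.025] [ 0.453 -0.089  0.062]
block [ 0.4563 -0.3131] 0.058 711 [ 0.4567 -0.3199  0.0359] [ 0.409 -0.362  0.03 ] [ 0.504 -0.264  0.04 ]
dish [0.4661 0.1101] 0.0446 173 [0.4664 0.126  0.0127] [0.429 0.066 0.008] [0.509 0.154 0.02 ]
```

View pics/c1.png

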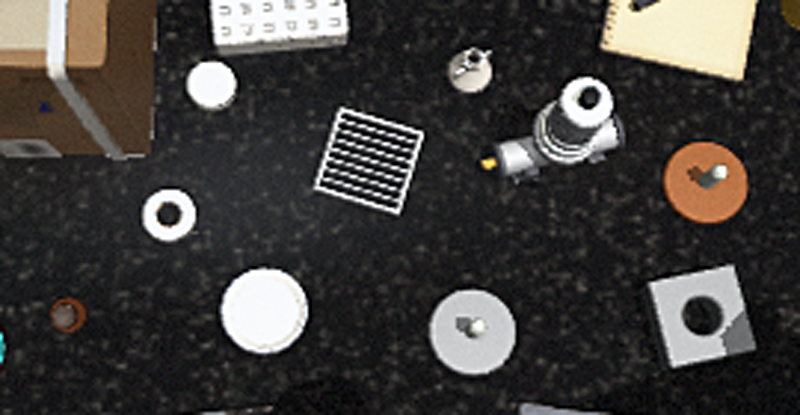

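Emit:
carry_out --force 15 --rows '[{"claw":0,"offset":[0,0,-2.5],"twist":0.134},{"claw":0,"offset":[0,0,-2.5],"twist":0.134},{"claw":0,"offset":[-4.2,3.8,0],"twist":0},{"claw":0,"offset":[-4.2,3.8,0],"twist":0},{"claw":0,"offset":[-4.2,3.8,0],"twist":0}]'

```text
time: 0.72
tcp_pos: [0.2923, -0.4873, 0.2721]
tool_rot: [[-1.0, 0.001, -0.0], [0.001, 1.0, 0.001], [0.0, 0.001, -1.0]]
contact_force: [0.8, 0.2, 0.3]
opening: 0.0865
gripper_force: 0.0
```

Emit:
carry_out --rows '[{"claw":0,"offset":[-4.2,3.8,0],"twist":0},{"claw":0,"offset":[-4.2,3.8,0],"twist":0},{"claw":0,"offset":[-4.2,3.8,0],"twist":0},{"claw":0,"offset":[-4.2,3.8,0],"twist":0},{"claw":0,"offset":[-4.2,3.8,0],"twist":0}]'

```text
time: 1.35
tcp_pos: [0.5024, -0.2972, 0.2722]
tool_rot: [[-1.0, 0.0, -0.001], [0.0, 1.0, 0.0], [0.001, 0.0, -1.0]]
contact_force: [0.9, -0.3, 0.6]
opening: 0.0867
gripper_force: 0.0
```

Emit:
carry_out --rows '[{"claw":0.4,"offset":[-4.2,3.8,0],"twist":0},{"claw":0.4,"offset":[-4.2,3.8,0],"twist":0},{"claw":0.4,"offset":[-4.1,3.7,0],"twist":0},{"claw":0.4,"offset":[0,0,3],"twist":0},{"claw":0.4,"offset":[0,0,3],"twist":0}]'

```text
time: 1.98
tcp_pos: [0.6269, -0.1847, 0.2109]
tool_rot: [[-1.0, -0.001, -0.001], [-0.001, 1.0, 0.0], [0.001, 0.0, -1.0]]
contact_force: [-0.7, 0.0, -0.5]
opening: 0.0537
gripper_force: 0.0
```

```bash
python3 - <<'E'
from h import *
p,S=cloud("side"); cv2.imwrite("pics/s1.png",cv2.resize(p[130:290,200:400],(800,640)[:2] if 0 else (700,560),interpolation=cv2.INTER_CUBIC))
for lo,hi in((.205,.225),(.225,.25)):
    P=box(S,270,120,330,250,lo,hi); print(circ(P),P.min(0).round(3),P.max(0).round(3))
_,W=cloud("top"); P=box(W,300,100,380,180,.2,.25)
if len(P): print(circ(P))
print(get_state()['tcp_pos'])
E
```

```text
(array([0.6774, 0.0043]), 0.2349, 151, array([0.699 , 0.2181, 0.2166])) [ 0.616 -0.225  0.205] [0.737 0.234 0.225]
(array([6.749e-01, 5.000e-04]), 0.2338, 234, array([0.6909, 0.2185, 0.2376])) [ 0.617 -0.227  0.225] [0.735 0.229 0.25 ]
(array([ 0.6204, -0.216 ]), 0.0108, 22, array([ 0.6147, -0.2128,  0.2171]))
[ 0.62413417 -0.18488076  0.2077366 ]
```

View pics/s1.png

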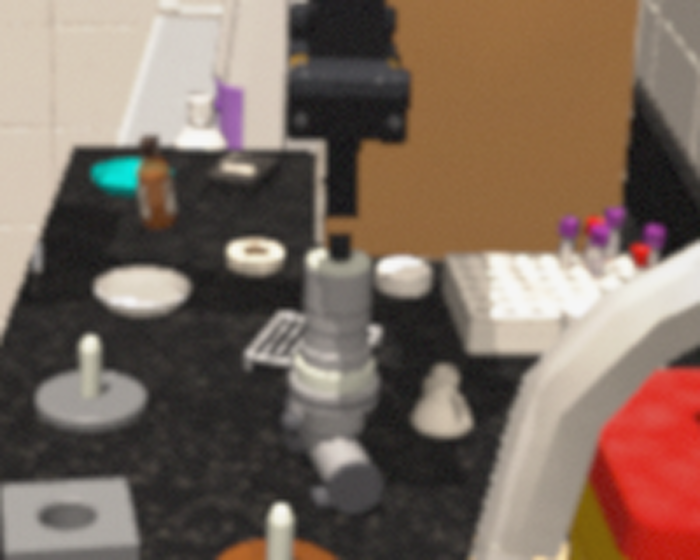

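The side view shows the fingers (crop 342, 190) straight above the black knob (crop 340, 245), so the alignment is good. Next I descend to the knob.

Emit:
carry_out --rows '[{"claw":0.4,"offset":[0,0,2],"twist":0},{"claw":0.4,"offset":[0,0,1.5],"twist":0},{"claw":0.4,"offset":[0,0,0],"twist":0},{"claw":0.4,"offset":[0,0,0],"twist":0}]'

```text
time: 2.58
tcp_pos: [0.627, -0.186, 0.1786]
tool_rot: [[-1.0, 0.0, 0.001], [0.0, 1.0, -0.001], [-0.001, -0.001, -1.0]]
contact_force: [0.2, 0.3, -0.1]
opening: 0.0526
gripper_force: 0.0
```

Emit:
carry_out --rows '[{"claw":0.4,"offset":[0,0,0.9],"twist":0},{"claw":0.7,"offset":[0,0,0],"twist":0},{"claw":0.8,"offset":[0,0,0],"twist":0},{"claw":0.9,"offset":[0,0,0],"twist":0},{"claw":1,"offset":[0,0,0],"twist":0}]'

```text
time: 3.2
tcp_pos: [0.6266, -0.1857, 0.1688]
tool_rot: [[-1.0, 0.0, 0.0], [0.0, 1.0, 0.0], [-0.0, 0.0, -1.0]]
contact_force: [-0.2, 1.3, -0.8]
opening: 0.0202
gripper_force: 0.2
```

Emit:
carry_out --rows '[{"claw":1,"offset":[0,0,0],"twist":0},{"claw":1,"offset":[0,0,0],"twist":0}]'

```text
time: 3.45
tcp_pos: [0.6266, -0.1856, 0.1688]
tool_rot: [[-1.0, 0.0, 0.0], [0.0, 1.0, 0.0], [-0.0, 0.0, -1.0]]
contact_force: [-0.7, 0.7, 0.1]
opening: 0.0171
gripper_force: 15.0
```

Emit:
carry_out --rows '[{"claw":1,"offset":[0,0,-0.5],"twist":0},{"claw":1,"offset":[0,0,-1.5],"twist":0},{"claw":1,"offset":[0,0,-3],"twist":0},{"claw":1,"offset":[1.5,3,0],"twist":0},{"claw":1,"offset":[2.7,4.9,0],"twist":0}]'

```text
time: 4.08
tcp_pos: [0.585, -0.107, 0.2197]
tool_rot: [[-1.0, 0.003, 0.002], [0.003, 1.0, -0.0], [-0.002, -0.0, -1.0]]
contact_force: [0.8, 0.6, -0.7]
opening: 0.0169
gripper_force: 15.0
```

Emit:
carry_out --rows '[{"claw":1,"offset":[2.7,4.9,0],"twist":0},{"claw":1,"offset":[2.7,4.9,0],"twist":0},{"claw":1,"offset":[2.7,4.9,2],"twist":0},{"claw":1,"offset":[2.3,4.5,3],"twist":0},{"claw":1,"offset":[1.4,2.5,3],"twist":0}]'

```text
time: 4.7
tcp_pos: [0.4663, 0.1122, 0.1395]
tool_rot: [[-1.0, -0.002, 0.003], [-0.002, 1.0, 0.002], [-0.003, 0.002, -1.0]]
contact_force: [0.9, -0.1, -0.7]
opening: 0.0177
gripper_force: 15.0
```

Emit:
carry_out --rows '[{"claw":1,"offset":[0,0,4],"twist":0},{"claw":1,"offset":[0,0,3],"twist":0},{"claw":1,"offset":[0,0,1.5],"twist":0},{"claw":1,"offset":[0,0,0],"twist":0},{"claw":1,"offset":[0,0,0],"twist":0}]'

```text
time: 5.32
tcp_pos: [0.4676, 0.1107, 0.0547]
tool_rot: [[-1.0, -0.0, 0.002], [-0.0, 1.0, 0.001], [-0.002, 0.001, -1.0]]
contact_force: [-0.6, 1.3, -0.4]
opening: 0.0172
gripper_force: 15.0
```

Emit:
carry_out --rows '[{"claw":1,"offset":[0,0,2],"twist":0},{"claw":1,"offset":[0,0,1],"twist":0},{"claw":1,"offset":[0,0,0.4],"twist":0},{"claw":1,"offset":[0,0,0.3],"twist":0},{"claw":1,"offset":[0,0,0],"twist":0}]'

```text
time: 5.95
tcp_pos: [0.4668, 0.1104, 0.0168]
tool_rot: [[-1.0, 0.0, 0.001], [0.0, 1.0, 0.0], [-0.001, 0.0, -1.0]]
contact_force: [0.8, -0.5, 0.2]
opening: 0.0174
gripper_force: 15.0
```

Emit:
carry_out --rows '[{"claw":1,"offset":[0,0,0.1],"twist":0},{"claw":0.8,"offset":[0,0,0],"twist":0},{"claw":0.6,"offset":[0,0,0],"twist":0},{"claw":0.5,"offset":[0,0,0],"twist":0},{"claw":0.5,"offset":[0,0,0],"twist":0}]'

```text
time: 6.58
tcp_pos: [0.4665, 0.1102, 0.0155]
tool_rot: [[-1.0, 0.0, -0.0], [0.0, 1.0, -0.0], [0.0, -0.0, -1.0]]
contact_force: [-0.3, 1.1, -0.6]
opening: 0.0386
gripper_force: 0.0
```

Emit:
carry_out --rows '[{"claw":0.5,"offset":[0,0,-2],"twist":0},{"claw":0.4,"offset":[0,0,-5],"twist":0},{"claw":0.2,"offset":[0,0,-6],"twist":0},{"claw":0.2,"offset":[0,0,-6],"twist":0},{"claw":0.2,"offset":[-1,-2,-5],"twist":0}]'

```text
time: 7.2
tcp_pos: [0.4764, 0.0906, 0.2582]
tool_rot: [[-1.0, -0.002, 0.002], [-0.002, 1.0, 0.001], [-0.002, 0.001, -1.0]]
contact_force: [1.7, 0.6, -0.5]
opening: 0.0681
gripper_force: 0.0
```

```bash
python3 - <<'E'
from h import *
p,S=cloud("side"); q,W=cloud("top")
a=cv2.resize(p[160:280,190:330],(420,360)); b=cv2.resize(q[120:240,200:360],(480,360)) ; cv2.imwrite("pics/s2.png",np.hstack([a,b])[:,:800])
for n,b in dict(knob=(218,195,245,232,.02,.04),disc=(218,195,245,232,.0115,.02)).items():
    P=box(W,*b); print(n,circ(P) if len(P) else 0)
P=box(S,225,200,258,222,.02,.045); print(circ(P) if len(P) else 0)
for n,C,b in(("ftop",W,(315,130,360,175,.15,.17)),("fside",S,(280,190,312,285,.15,.165)),("fs2",S,(280,190,312,285,.125,.15))):
    P=box(C,*b); print(n,*circ(P),P.min(0).round(3),P.max(0).round(3))
E
```

```text
knob (array([0.4633, 0.1133]), 0.014, 36, array([0.4664, 0.1087, 0.0323]))
disc (array([0.466 , 0.1091]), 0.0413, 225, array([0.4662, 0.1067, 0.0146]))
(array([0.4709, 0.1079]), 0.0104, 33, array([0.4706, 0.1043, 0.0314]))
ftop [ 0.6257 -0.1831] 0.0236 107 [ 0.6252 -0.1825  0.1606] [ 0.604 -0.206  0.151] [ 0.649 -0.16   0.167]
fside [ 0.6314 -0.1833] 0.0252 197 [ 0.6299 -0.1918  0.158 ] [ 0.608 -0.208  0.15 ] [ 0.652 -0.16   0.165]
fs2 [ 0.6279 -0.1838] 0.0251 187 [ 0.6284 -0.2009  0.1378] [ 0.607 -0.209  0.125] [ 0.652 -0.159  0.15 ]
```

View pics/s2.png

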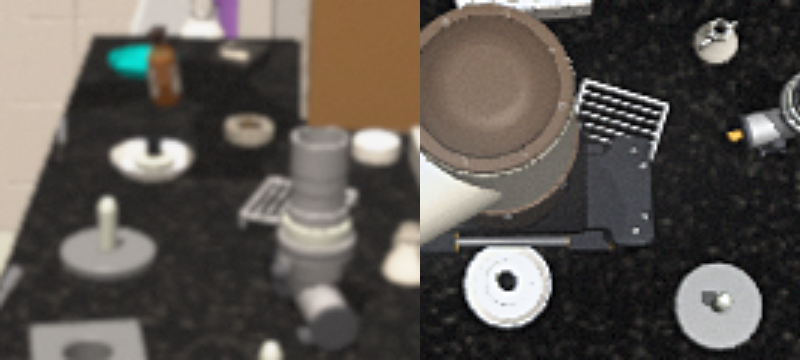

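Both crops show the lid flat, knob up, in the middle of the dish (side crop 155,150). Next is the funnel.

Emit:
carry_out --rows '[{"claw":0,"offset":[-3,-5.4,0],"twist":0},{"claw":0,"offset":[-3,-5.4,0],"twist":0},{"claw":0,"offset":[-3,-5.4,0],"twist":0},{"claw":0,"offset":[-3,-5.4,0],"twist":0},{"claw":0,"offset":[-3,-5.4,0],"twist":0}]'

```text
time: 7.92
tcp_pos: [0.6269, -0.1815, 0.2542]
tool_rot: [[-1.0, 0.0, -0.002], [0.0, 1.0, 0.0], [0.002, 0.0, -1.0]]
contact_force: [1.7, 1.2, 0.1]
opening: 0.0868
gripper_force: 0.0
```

Emit:
carry_out --rows '[{"claw":0,"offset":[0,0,0],"twist":0},{"claw":0,"offset":[0,0,3],"twist":0},{"claw":0,"offset":[0,0,3],"twist":0},{"claw":0,"offset":[0,0,0],"twist":0},{"claw":0,"offset":[0,0,0],"twist":0}]'

```text
time: 8.55
tcp_pos: [0.627, -0.1795, 0.1967]
tool_rot: [[-1.0, -0.001, 0.001], [-0.001, 1.0, -0.001], [-0.001, -0.001, -1.0]]
contact_force: [0.1, -0.3, -0.0]
opening: 0.087
gripper_force: 0.0
```

Emit:
carry_out --rows '[{"claw":0,"offset":[0,-0.55,0],"twist":0},{"claw":0,"offset":[0,0,3],"twist":0},{"claw":0,"offset":[0,0,2.8],"twist":0},{"claw":0,"offset":[0,0,0],"twist":0},{"claw":0.2,"offset":[0,0,0],"twist":0}]'

```text
time: 9.18
tcp_pos: [0.6276, -0.1857, 0.1395]
tool_rot: [[-1.0, -0.0, 0.003], [-0.0, 1.0, -0.001], [-0.003, -0.001, -1.0]]
contact_force: [0.4, -0.8, 1.0]
opening: 0.0825
gripper_force: 0.0
```

Emit:
carry_out --rows '[{"claw":0.3,"offset":[0,0,0],"twist":0},{"claw":0.4,"offset":[0,0,0],"twist":0},{"claw":0.5,"offset":[0,0,0],"twist":0},{"claw":0.8,"offset":[0,0,0],"twist":0},{"claw":1,"offset":[0,0,0],"twist":0}]'

```text
time: 9.8
tcp_pos: [0.6268, -0.1851, 0.1379]
tool_rot: [[-1.0, -0.0, 0.001], [-0.0, 1.0, 0.0], [-0.001, 0.0, -1.0]]
contact_force: [0.3, 0.8, 1.6]
opening: 0.0467
gripper_force: 14.9
```

Emit:
carry_out --force 25 --rows '[{"claw":1,"offset":[0,0,0],"twist":0},{"claw":1,"offset":[0,0,-0.5],"twist":0},{"claw":1,"offset":[0,0,-1.5],"twist":0},{"claw":1,"offset":[0,0,-2],"twist":0},{"claw":1,"offset":[0,0,0],"twist":0}]'

```text
time: 10.42
tcp_pos: [0.6277, -0.1857, 0.1801]
tool_rot: [[-1.0, 0.0, 0.005], [0.0, 1.0, -0.001], [-0.005, -0.001, -1.0]]
contact_force: [-0.4, 0.1, -1.6]
opening: 0.0461
gripper_force: 24.8
```

Emit:
carry_out --rows '[{"claw":1,"offset":[3,1.5,0],"twist":0},{"claw":1,"offset":[5,2.5,0],"twist":0},{"claw":1,"offset":[5,2.5,0],"twist":0},{"claw":1,"offset":[3.5,1.7,0],"twist":0},{"claw":1,"offset":[1.7,0.8,0],"twist":0}]'

```text
time: 11.05
tcp_pos: [0.4419, -0.0947, 0.1773]
tool_rot: [[-1.0, -0.0, -0.001], [-0.0, 1.0, 0.0], [0.001, 0.0, -1.0]]
contact_force: [0.8, 0.7, -1.5]
opening: 0.0467
gripper_force: 24.8
```

Emit:
carry_out --rows '[{"claw":1,"offset":[0,0,0],"twist":0},{"claw":1,"offset":[0,0,1],"twist":0},{"claw":1,"offset":[0,0,1],"twist":0},{"claw":1,"offset":[0,0,0],"twist":0},{"claw":1,"offset":[0,0,0],"twist":0}]'

```text
time: 11.68
tcp_pos: [0.4448, -0.0954, 0.1572]
tool_rot: [[-1.0, 0.0, -0.001], [0.0, 1.0, -0.0], [0.001, -0.0, -1.0]]
contact_force: [-0.8, 0.0, -2.6]
opening: 0.0467
gripper_force: 24.8
```

```bash
python3 - <<'E'
from h import *
p,S=cloud("side")
cv2.imwrite("pics/s3.png",cv2.resize(p[150:290,180:340],(640,560),interpolation=cv2.INTER_CUBIC))
for n,b in dict(fun=(205,170,250,260,.095,.13),peg=(205,220,245,255,.03,.057)).items():
    P=box(S,*b); P=P[(P[:,0]<.5)&(P[:,1]<0)]; print(n,*circ(P),P.min(0).round(3),P.max(0).round(3))
E
```

```text
fun [ 0.4483 -0.0984] 0.0248 124 [ 0.45   -0.1143  0.1224] [ 0.424 -0.121  0.112] [ 0.472 -0.088  0.13 ]
peg [ 0.4451 -0.0967] 0.0088 55 [ 0.447  -0.0986  0.0444] [ 0.438 -0.103  0.032] [ 0.453 -0.091  0.057]
```

View pics/s3.png

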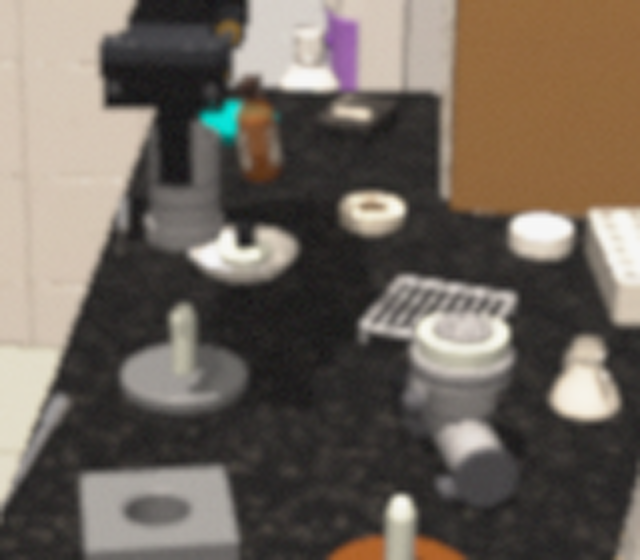

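The funnel is upright in the gripper (crop 185,190) and lined up above the peg (182,330). The screen still sits on the base. Next I lower the funnel.

Emit:
carry_out --rows '[{"claw":1,"offset":[0,0,1.5],"twist":0},{"claw":1,"offset":[0,0,2],"twist":0},{"claw":1,"offset":[0,0,2],"twist":0},{"claw":1,"offset":[0,0,2],"twist":0},{"claw":1,"offset":[0,0,1],"twist":0}]'

```text
time: 12.35
tcp_pos: [0.4444, -0.0953, 0.0719]
tool_rot: [[-1.0, 0.0, -0.001], [0.0, 1.0, -0.0], [0.001, -0.0, -1.0]]
contact_force: [0.4, 0.2, -1.3]
opening: 0.0464
gripper_force: 24.8
```

Emit:
carry_out --rows '[{"claw":1,"offset":[0,0,0.6],"twist":0},{"claw":1,"offset":[0,0,0.4],"twist":0},{"claw":1,"offset":[0,0,0.2],"twist":0},{"claw":1,"offset":[0,0,0.1],"twist":0},{"claw":1,"offset":[0,0,0],"twist":0}]'

```text
time: 12.98
tcp_pos: [0.4447, -0.0952, 0.0598]
tool_rot: [[-1.0, 0.0, 0.0], [0.0, 1.0, 0.0], [-0.0, 0.0, -1.0]]
contact_force: [0.9, 0.5, -1.9]
opening: 0.0462
gripper_force: 24.8
```

Emit:
carry_out --rows '[{"claw":1,"offset":[0,0,0.15],"twist":0},{"claw":1,"offset":[0,0,0],"twist":0}]'

```text
time: 13.22
tcp_pos: [0.4447, -0.0952, 0.0581]
tool_rot: [[-1.0, 0.0, 0.0], [0.0, 1.0, 0.0], [-0.0, 0.0, -1.0]]
contact_force: [0.6, 0.5, -1.0]
opening: 0.0465
gripper_force: 24.8
```

Force still −1 (of about −1.9, the weight), so it is right at contact. I release and retreat.

Emit:
carry_out --rows '[{"claw":1,"offset":[0,0,0.1],"twist":0},{"claw":0.4,"offset":[0,0,0],"twist":0},{"claw":0.2,"offset":[0,0,0],"twist":0},{"claw":0,"offset":[0,0,0],"twist":0},{"claw":0,"offset":[0,0,0],"twist":0}]'

```text
time: 13.85
tcp_pos: [0.4444, -0.0953, 0.057]
tool_rot: [[-1.0, 0.0, -0.0], [0.0, 1.0, -0.0], [0.0, -0.0, -1.0]]
contact_force: [-0.6, -1.2, -0.6]
opening: 0.0744
gripper_force: 0.0
```

Emit:
carry_out --rows '[{"claw":0,"offset":[0,0,-1],"twist":0},{"claw":0,"offset":[0,0,-3],"twist":0},{"claw":0,"offset":[0,0,-5],"twist":0},{"claw":0,"offset":[0,0,-5],"twist":0},{"claw":0,"offset":[0,0,0],"twist":0}]'

```text
time: 14.48
tcp_pos: [0.4472, -0.0952, 0.2019]
tool_rot: [[-1.0, -0.0, 0.011], [-0.0, 1.0, 0.0], [-0.011, 0.0, -1.0]]
contact_force: [-0.5, 0.5, -0.8]
opening: 0.0867
gripper_force: 0.0
```

```bash
python3 - <<'E'
from h import *
p,S=cloud("side"); q,W=cloud("top")
for n,C,b in(("fun",S,(205,180,250,260,.03,.09)),("scr",S,(275,190,315,285,.079,.1)),("scrT",W,(310,130,360,175,.08,.1))):
    P=box(C,*b)
    if n=="fun": P=P[(P[:,1]<-.03)]
    print(n,*circ(P),P.min(0).round(3),P.max(0).round(3)) if len(P) else print(n,0)
print(get_state()['tcp_pos'])
E
```

```text
fun [ 0.4485 -0.0952] 0.027 408 [ 0.449  -0.1101  0.0653] [ 0.425 -0.122  0.03 ] [ 0.47  -0.069  0.086]
scr [ 0.631  -0.1876] 0.0308 280 [ 0.6299 -0.1969  0.092 ] [ 0.601 -0.215  0.079] [ 0.658 -0.162  0.098]
scrT [ 0.6272 -0.1827] 0.0294 234 [ 0.6311 -0.1785  0.092 ] [ 0.607 -0.21   0.08 ] [ 0.655 -0.155  0.099]
[ 0.44424792 -0.09514612  0.19760834]
```

Emit:
carry_out --rows '[{"claw":0,"offset":[-3.6,-1.8,0],"twist":0},{"claw":0,"offset":[-4.6,-2.3,0],"twist":0},{"claw":0,"offset":[-4.6,-2.3,0],"twist":0},{"claw":0,"offset":[-3.6,-1.8,0],"twist":0},{"claw":0,"offset":[-1.9,-0.8,0],"twist":0}]'

```text
time: 15.2
tcp_pos: [0.6279, -0.1862, 0.1938]
tool_rot: [[-1.0, 0.001, -0.005], [0.001, 1.0, 0.0], [0.005, 0.0, -1.0]]
contact_force: [0.1, 0.3, -0.9]
opening: 0.0876
gripper_force: 0.0
```

Emit:
carry_out --rows '[{"claw":0,"offset":[0,0,3],"twist":0},{"claw":0,"offset":[0,0,3],"twist":0},{"claw":0,"offset":[0,0,3],"twist":0},{"claw":0,"offset":[0,0,0],"twist":0},{"claw":0,"offset":[0,0,0],"twist":0}]'

```text
time: 15.82
tcp_pos: [0.6278, -0.1855, 0.1073]
tool_rot: [[-1.0, -0.0, -0.0], [-0.0, 1.0, -0.001], [0.0, -0.001, -1.0]]
contact_force: [0.4, 0.3, 0.7]
opening: 0.0868
gripper_force: 0.0
```

Emit:
carry_out --force 15 --rows '[{"claw":0,"offset":[0,0,1.8],"twist":0},{"claw":0,"offset":[0,0,1],"twist":0},{"claw":0,"offset":[0,0,0],"twist":0},{"claw":0.2,"offset":[0,0,0],"twist":0},{"claw":0.25,"offset":[0,0,0],"twist":0}]'

```text
time: 16.45
tcp_pos: [0.6279, -0.1853, 0.0796]
tool_rot: [[-1.0, 0.0, 0.001], [0.0, 1.0, -0.0], [-0.001, -0.0, -1.0]]
contact_force: [-0.5, -0.3, 0.9]
opening: 0.0743
gripper_force: 0.0
```

Emit:
carry_out --rows '[{"claw":0.3,"offset":[0,0,0],"twist":0},{"claw":0.35,"offset":[0,0,0],"twist":0},{"claw":0.4,"offset":[0,0,0],"twist":0},{"claw":0.6,"offset":[0,0,0],"twist":0},{"claw":1,"offset":[0,0,0],"twist":0}]'

```text
time: 17.08
tcp_pos: [0.6277, -0.1849, 0.0794]
tool_rot: [[-1.0, 0.0, 0.001], [0.0, 1.0, 0.0], [-0.001, 0.0, -1.0]]
contact_force: [-0.2, 4.2, 1.8]
opening: 0.0561
gripper_force: 15.0
```

Emit:
carry_out --rows '[{"claw":1,"offset":[0,0,0],"twist":0},{"claw":1,"offset":[0,0,-0.5],"twist":0},{"claw":1,"offset":[0,0,-1.5],"twist":0},{"claw":1,"offset":[0,0,-2.5],"twist":0},{"claw":1,"offset":[0,0,0],"twist":0}]'

```text
time: 17.7
tcp_pos: [0.6291, -0.1861, 0.127]
tool_rot: [[-1.0, 0.0, 0.006], [0.0, 1.0, -0.001], [-0.006, -0.001, -1.0]]
contact_force: [-0.5, -0.4, -1.7]
opening: 0.0561
gripper_force: 15.0
```

Emit:
carry_out --rows '[{"claw":1,"offset":[0.2,3.3,0],"twist":0},{"claw":1,"offset":[0.3,5.5,0],"twist":0},{"claw":1,"offset":[0.3,5.5,0],"twist":0},{"claw":1,"offset":[0.2,3,0],"twist":0},{"claw":1,"offset":[0.1,1.5,0],"twist":0}]'

```text
time: 18.32
tcp_pos: [0.616, 0.004, 0.1234]
tool_rot: [[-1.0, -0.001, -0.001], [-0.001, 1.0, -0.0], [0.001, -0.0, -1.0]]
contact_force: [-0.4, -0.8, -0.5]
opening: 0.0562
gripper_force: 15.0
```

Emit:
carry_out --rows '[{"claw":1,"offset":[0,0,0],"twist":0},{"claw":1,"offset":[0,0,2],"twist":0},{"claw":1,"offset":[0,0,3],"twist":0},{"claw":1,"offset":[0,0,2],"twist":0},{"claw":1,"offset":[0,0,0],"twist":0}]'

```text
time: 18.95
tcp_pos: [0.6152, 0.0008, 0.0521]
tool_rot: [[-1.0, 0.002, -0.004], [0.002, 1.0, -0.001], [0.004, -0.001, -1.0]]
contact_force: [-0.5, -0.4, -1.1]
opening: 0.0563
gripper_force: 15.0
```

```bash
python3 - <<'E'
from h import *
p,S=cloud("side"); q,W=cloud("top")
cv2.imwrite("pics/s4.png",cv2.resize(p[170:270,230:350],(720,600),interpolation=cv2.INTER_CUBIC))
P=box(S,250,190,340,250,.052,.075); P=P[(P[:,1]>-.1)&(P[:,1]<.1)&(P[:,0]<.7)]; print(*circ(P),P.min(0).round(3),P.max(0).round(3))
_,S0=cloud("side",np.load("side0.npy")); P=box(S0,262,215,285,240,.011,.022); print(len(P),P.min(0).round(3),P.max(0).round(3))
E
```

```text
[ 0.6139 -0.0074] 0.0338 157 [ 0.6176 -0.018   0.064 ] [ 0.59  -0.041  0.052] [0.644 0.025 0.075]
91 [ 0.563 -0.04   0.011] [0.603 0.06  0.022]
```

View pics/s4.png

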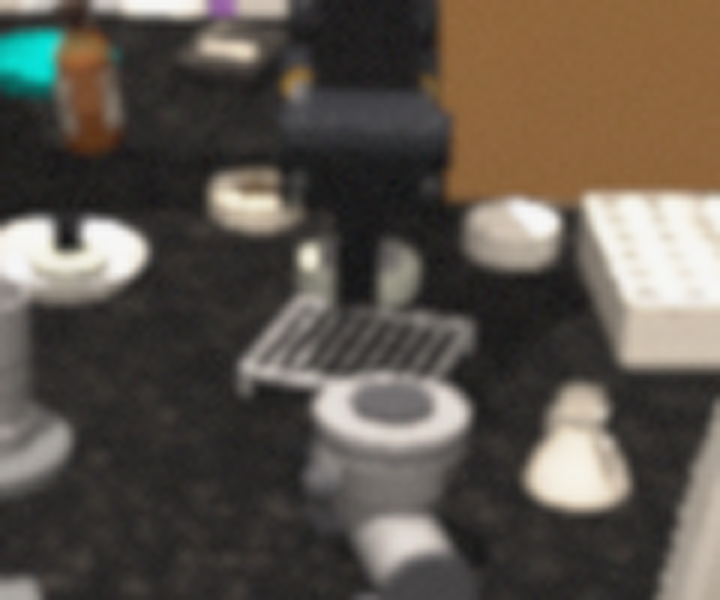

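The screen hangs level at crop (358,265), above the grid centred near (358,340), and the base is undisturbed at (392,410). Next I lower it.

Emit:
carry_out --rows '[{"claw":1,"offset":[0,0,1.5],"twist":0},{"claw":1,"offset":[0,0,0.8],"twist":0},{"claw":1,"offset":[0,0,0.4],"twist":0},{"claw":1,"offset":[0,0,0],"twist":0},{"claw":1,"offset":[0,0,0],"twist":0}]'

```text
time: 19.68
tcp_pos: [0.6168, 0.0028, 0.0273]
tool_rot: [[-1.0, -0.0, 0.001], [-0.0, 1.0, 0.0], [-0.001, 0.0, -1.0]]
contact_force: [-0.2, -0.7, -0.3]
opening: 0.056
gripper_force: 15.0
```

Emit:
carry_out --rows '[{"claw":1,"offset":[0,0,0.4],"twist":0},{"claw":1,"offset":[0,0,0.25],"twist":0},{"claw":1,"offset":[0,0,0.15],"twist":0},{"claw":1,"offset":[0,0,0],"twist":0},{"claw":1,"offset":[0,0,0],"twist":0}]'

```text
time: 20.3
tcp_pos: [0.6164, 0.0027, 0.0193]
tool_rot: [[-1.0, 0.0, -0.0], [0.0, 1.0, -0.0], [0.0, -0.0, -1.0]]
contact_force: [-1.2, 0.1, 1.3]
opening: 0.0558
gripper_force: 15.0
```

Emit:
carry_out --rows '[{"claw":0.3,"offset":[0,0,0],"twist":0},{"claw":0.2,"offset":[0,0,0],"twist":0},{"claw":0.1,"offset":[0,0,0],"twist":0},{"claw":0.05,"offset":[0,0,0],"twist":0},{"claw":0,"offset":[0,0,-0.5],"twist":0}]'

```text
time: 20.92
tcp_pos: [0.6162, 0.0027, 0.0238]
tool_rot: [[-1.0, 0.0, -0.001], [0.0, 1.0, -0.0], [0.001, -0.0, -1.0]]
contact_force: [-0.0, -0.4, 0.0]
opening: 0.0845
gripper_force: 0.0
```

Emit:
carry_out --rows '[{"claw":0,"offset":[0,0,-3],"twist":0},{"claw":0,"offset":[0,0,-5],"twist":0},{"claw":0,"offset":[0,0,-5],"twist":0},{"claw":0,"offset":[0,-2,0],"twist":0},{"claw":0,"offset":[0,-4,0],"twist":0}]'

```text
time: 21.55
tcp_pos: [0.6166, -0.057, 0.1547]
tool_rot: [[-1.0, -0.002, 0.001], [-0.002, 1.0, 0.001], [-0.001, 0.001, -1.0]]
contact_force: [0.4, 0.1, -0.8]
opening: 0.0869
gripper_force: 0.0
```

Emit:
carry_out --rows '[{"claw":0,"offset":[-0.3,-5,0],"twist":0},{"claw":0,"offset":[-0.5,-5,0],"twist":0},{"claw":0,"offset":[-0.3,-2.8,0],"twist":0},{"claw":0,"offset":[0,0,2],"twist":0},{"claw":0,"offset":[0,0,0],"twist":0}]'

```text
time: 22.18
tcp_pos: [0.6256, -0.1859, 0.1316]
tool_rot: [[-1.0, 0.002, -0.005], [0.002, 1.0, 0.001], [0.005, 0.001, -1.0]]
contact_force: [0.3, 0.1, 0.4]
opening: 0.0871
gripper_force: 0.0
```

```bash
python3 - <<'E'
from h import *
p,S=cloud("side"); q,W=cloud("top")
a=cv2.resize(p[170:290,190:330],(420,360)); b=cv2.resize(q[120:240,210:336],(378,360)); cv2.imwrite("pics/s5.png",np.hstack([a,b]))
P=box(S,255,200,292,245,.022,.04);P=P[P[:,1]>-.1];print(*circ(P),P.min(0).round(3),P.max(0).round(3))
P=box(W,240,140,290,185,.024,.04);print(*circ(P) if len(P) else '')
for n,C,b in(("bs",S,(275,190,315,285,.062,.085)),):
    P=box(C,*b); print(n,*circ(P),P.min(0).round(3),P.max(0).round(3))
print(get_state()['tcp_pos'])
E
```

```text
[ 0.6117 -0.0014] 0.0271 109 [ 0.6078 -0.011   0.0329] [ 0.591 -0.028  0.022] [0.622 0.025 0.038]
[0.6158 0.0059] 0.0268 131 [0.6157 0.0121 0.0324]
bs [ 0.63   -0.1838] 0.0349 364 [ 0.6285 -0.1976  0.0777] [ 0.599 -0.219  0.062] [ 0.661 -0.149  0.085]
[ 0.62729207 -0.18540915  0.13393247]
```

View pics/s5.png

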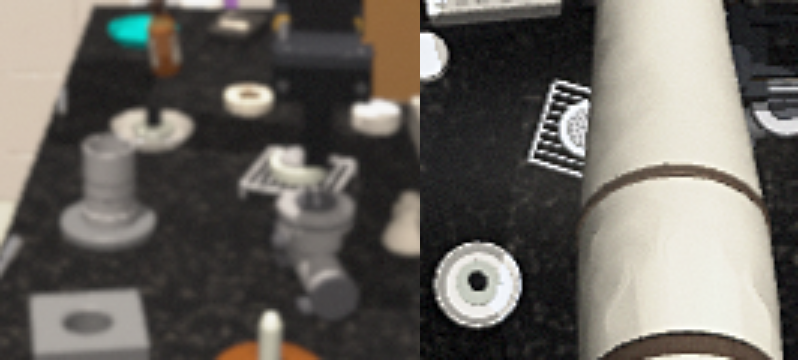

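The lid, funnel (side crop 107,190) and screen (297,165) all sit in their places. Next is the base.

Emit:
carry_out --force 15 --rows '[{"claw":0,"offset":[0,0,2.5],"twist":0},{"claw":0,"offset":[0,0,2.5],"twist":0},{"claw":0,"offset":[0,0,1.5],"twist":0},{"claw":0,"offset":[0,0,0],"twist":0},{"claw":0,"offset":[0,0,0],"twist":0}]'

```text
time: 22.9
tcp_pos: [0.6284, -0.1853, 0.0703]
tool_rot: [[-1.0, -0.0, 0.002], [-0.0, 1.0, -0.001], [-0.002, -0.001, -1.0]]
contact_force: [0.2, 0.2, 0.7]
opening: 0.0874
gripper_force: 0.0
```

Emit:
carry_out --rows '[{"claw":0,"offset":[0,0,0.6],"twist":0},{"claw":0.1,"offset":[0,0,0],"twist":0},{"claw":0.15,"offset":[0,0,0],"twist":0},{"claw":0.2,"offset":[0,0,0],"twist":0},{"claw":0.25,"offset":[0,0,0],"twist":0}]'

```text
time: 23.52
tcp_pos: [0.6275, -0.1853, 0.0632]
tool_rot: [[-1.0, 0.0, 0.0], [0.0, 1.0, 0.0], [-0.0, 0.0, -1.0]]
contact_force: [-0.3, -0.6, 0.7]
opening: 0.0676
gripper_force: 0.8
```

Emit:
carry_out --force 30 --rows '[{"claw":0.3,"offset":[0,0,0],"twist":0},{"claw":0.5,"offset":[0,0,0],"twist":0},{"claw":1,"offset":[0,0,0],"twist":0},{"claw":1,"offset":[0,0,0],"twist":0}]'

```text
time: 24.02
tcp_pos: [0.6276, -0.184, 0.0631]
tool_rot: [[-1.0, 0.0, 0.0], [0.0, 1.0, 0.001], [-0.0, 0.001, -1.0]]
contact_force: [0.3, 5.0, 2.1]
opening: 0.0624
gripper_force: 30.0
```

Emit:
carry_out --rows '[{"claw":1,"offset":[0,0,-0.5],"twist":0},{"claw":1,"offset":[0,0,-1.5],"twist":0},{"claw":1,"offset":[0,0,-2],"twist":0},{"claw":1,"offset":[0,0,-1.5],"twist":0},{"claw":1,"offset":[0,0,0],"twist":0}]'

```text
time: 24.65
tcp_pos: [0.6282, -0.1859, 0.1197]
tool_rot: [[-1.0, 0.0, 0.003], [0.0, 1.0, -0.001], [-0.003, -0.001, -1.0]]
contact_force: [-0.0, 0.2, -1.3]
opening: 0.0622
gripper_force: 30.0
```

Emit:
carry_out --rows '[{"claw":1,"offset":[3,-2.2,0],"twist":0},{"claw":1,"offset":[4.7,-3.5,0],"twist":0},{"claw":1,"offset":[4.7,-3.5,0],"twist":0},{"claw":1,"offset":[3.2,-2.4,0],"twist":0},{"claw":1,"offset":[1.6,-1.3,0],"twist":0}]'

```text
time: 25.28
tcp_pos: [0.4531, -0.3152, 0.1176]
tool_rot: [[-1.0, 0.002, -0.001], [0.002, 1.0, 0.001], [0.001, 0.001, -1.0]]
contact_force: [-0.5, -0.5, -1.7]
opening: 0.0622
gripper_force: 30.0
```

Emit:
carry_out --rows '[{"claw":1,"offset":[0,0,0],"twist":0},{"claw":1,"offset":[0,0,1.5],"twist":0},{"claw":1,"offset":[0,0,1.5],"twist":0},{"claw":1,"offset":[0,0,0],"twist":0},{"claw":1,"offset":[0,0,0],"twist":0}]'

```text
time: 25.9
tcp_pos: [0.4559, -0.314, 0.0877]
tool_rot: [[-1.0, -0.001, -0.0], [-0.001, 1.0, -0.0], [0.0, -0.0, -1.0]]
contact_force: [0.4, -0.0, -1.5]
opening: 0.062
gripper_force: 30.0
```

```bash
python3 - <<'E'
from h import *
p,S=cloud("side")
cv2.imwrite("pics/s6.png",cv2.resize(p[200:320,170:290],(560,560),interpolation=cv2.INTER_CUBIC))
P=box(S,190,220,250,300,.085,.1);P=P[P[:,1]<-.25];print(*circ(P),P.min(0).round(3),P.max(0).round(3))
P=box(S,190,240,250,310,.028,.04);P=P[P[:,1]<-.25];print(*circ(P),P.min(0).round(3),P.max(0).round(3), cv2.minAreaRect(P[:,:2].astype(np.float32)))
E
```

```text
[ 0.459  -0.3276] 0.031 128 [ 0.4638 -0.3396  0.0942] [ 0.428 -0.356  0.086] [ 0.488 -0.317  0.1  ]
[ 0.4557 -0.3127] 0.0603 758 [ 0.4567 -0.322   0.0358] [ 0.409 -0.364  0.028] [ 0.504 -0.261  0.039] ((0.45582807064056396, -0.3125513195991516), (0.08418184518814087, 0.09028972685337067), 11.702682495117188)
```

View pics/s6.png

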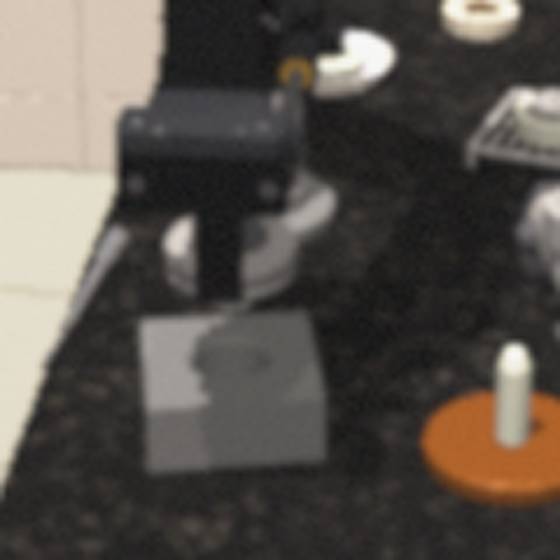

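The base hangs upright at crop (232,250), over the hole of the block at (230,350). Next I lower it in steps.

Emit:
carry_out --rows '[{"claw":1,"offset":[0.1,0,1.5],"twist":0},{"claw":1,"offset":[0,0,1.5],"twist":0},{"claw":1,"offset":[0,0,0.8],"twist":0},{"claw":1,"offset":[0,0,0.6],"twist":0},{"claw":1,"offset":[0,0,0],"twist":0}]'

```text
time: 26.58
tcp_pos: [0.4542, -0.3142, 0.0435]
tool_rot: [[-1.0, 0.0, -0.001], [0.0, 1.0, 0.0], [0.001, 0.0, -1.0]]
contact_force: [0.2, -0.1, -1.7]
opening: 0.062
gripper_force: 30.0
```

Emit:
carry_out --rows '[{"claw":1,"offset":[0,0,0.3],"twist":0},{"claw":1,"offset":[0,0,0.2],"twist":0},{"claw":1,"offset":[0,0,0],"twist":0},{"claw":1,"offset":[0,0,0],"twist":0}]'

```text
time: 27.08
tcp_pos: [0.4546, -0.3143, 0.0392]
tool_rot: [[-1.0, 0.0, 0.0], [0.0, 1.0, -0.0], [-0.0, -0.0, -1.0]]
contact_force: [-0.4, -0.6, -1.1]
opening: 0.0625
gripper_force: 30.0
```

Emit:
carry_out --rows '[{"claw":1,"offset":[0,0,0.15],"twist":0},{"claw":1,"offset":[0,0,0.05],"twist":0},{"claw":1,"offset":[0,0,0],"twist":0}]'

```text
time: 27.45
tcp_pos: [0.4544, -0.3142, 0.0371]
tool_rot: [[-1.0, 0.0, -0.0], [0.0, 1.0, 0.0], [0.0, 0.0, -1.0]]
contact_force: [0.6, -0.0, -0.7]
opening: 0.0625
gripper_force: 30.0
```

Emit:
carry_out --force 10 --rows '[{"claw":0.25,"offset":[0,0,0],"twist":0},{"claw":0.15,"offset":[0,0,0],"twist":0},{"claw":0.05,"offset":[0,0,0],"twist":0},{"claw":0,"offset":[0,0,0],"twist":0},{"claw":0,"offset":[0,0,0],"twist":0}]'

```text
time: 28.08
tcp_pos: [0.4545, -0.3143, 0.0371]
tool_rot: [[-1.0, 0.0, 0.0], [0.0, 1.0, -0.0], [-0.0, -0.0, -1.0]]
contact_force: [0.2, 0.2, 0.0]
opening: 0.0858
gripper_force: 0.0
```

Emit:
carry_out --rows '[{"claw":0,"offset":[0,0,-1],"twist":0},{"claw":0,"offset":[0,0,-3],"twist":0},{"claw":0,"offset":[0,0,-5],"twist":0},{"claw":0,"offset":[0,0,-5],"twist":0},{"claw":0,"offset":[0,0,-5],"twist":0}]'

```text
time: 28.7
tcp_pos: [0.4542, -0.3142, 0.2296]
tool_rot: [[-1.0, 0.0, 0.001], [0.0, 1.0, -0.0], [-0.001, -0.0, -1.0]]
contact_force: [1.3, -1.1, 0.0]
opening: 0.0864
gripper_force: 0.0
```

Emit:
carry_out --rows '[{"claw":0,"offset":[4,-4,0],"twist":0},{"claw":0,"offset":[4,-4,0],"twist":0},{"claw":0,"offset":[4,-4,0],"twist":0},{"claw":0,"offset":[4,-4,0],"twist":0},{"claw":0,"offset":[0,0,0],"twist":0}]'

```text
time: 29.32
tcp_pos: [0.2917, -0.4761, 0.2276]
tool_rot: [[-1.0, 0.006, 0.0], [0.006, 1.0, -0.0], [-0.0, -0.0, -1.0]]
contact_force: [0.8, -0.3, -0.5]
opening: 0.0872
gripper_force: 0.0
```

```bash
python3 - <<'E'
from h import *
p,S=cloud("side"); q,W=cloud("top")
a=cv2.resize(p[160:310,180:330],(390,390)); b=cv2.resize(q[130:250,210:410],(410,246)); b=cv2.copyMakeBorder(b,0,144,0,0,0); cv2.imwrite("pics/s7.png",np.hstack([a,b]))
for n,C,b in(("base",W,(352,190,402,240,.046,.07)),("fun",W,(280,195,320,241,.07,.1)),("scr",W,(240,140,290,185,.024,.04)),("knob",W,(218,195,245,232,.025,.04)),("bottle",W,(150,200,175,235,.02,.12))):
    P=box(C,*b); print(n,*circ(P),P.min(0).round(3),P.max(0).round(3)) if len(P) else print(n,0)
s=get_state(); print(s['tcp_pos'],s['gripper_force'])
E
```

```text
base [ 0.4532 -0.3149] 0.0321 381 [ 0.4532 -0.3139  0.0513] [ 0.422 -0.346  0.046] [ 0.483 -0.283  0.059]
fun [ 0.4446 -0.0942] 0.0227 75 [ 0.4435 -0.0922  0.0816] [ 0.422 -0.116  0.07 ] [ 0.466 -0.072  0.086]
scr [0.6159 0.0016] 0.0284 276 [0.6139 0.0026 0.0318] [ 0.588 -0.024  0.024] [0.643 0.027 0.039]
knob [0.4677 0.1092] 0.009 31 [0.4667 0.1086 0.0322] [0.461 0.103 0.027] [0.476 0.117 0.037]
bottle [0.4611 0.2938] 0.0172 123 [0.457  0.2871 0.0655] [0.445 0.277 0.027] [0.478 0.307 0.097]
[ 0.29388505 -0.47444808  0.22748847] 0.0
```

View pics/s7.png

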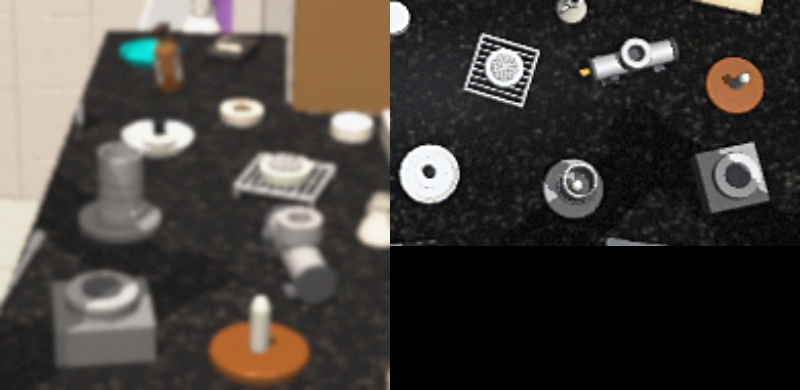

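All four pieces lie in place: lid at (429,173), funnel on the peg at (577,183), screen at (504,66), base in the block at (738,175). They are centred, at the right heights, and the bottle has not moved. Handing in.

```bash
python3 -c "from rig import *; print(sign_off())"
```

```text
the job is handed in; nothing more can be done
None
```

I've handed the job in: the final camera check showed the lid in the dish, the funnel on the grey peg, the screen on the grid and the base in the block, all centred and released, and the amber bottle had not moved. It took about 29 s of the 128 s; the hand-in returned no verdict.

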